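# Press the spring catch and slide the jar stand past it

### The arm

A 6-joint arm with a two-finger parallel gripper is mounted at the origin on the work surface. World frame = base frame: x ahead of the robot, y to its left, z up, the work surface at z = 0. Lengths are in mm, angles in rad, forces in N, time in s.
With the tool pointing down it reaches from about 225 to 875 mm from the base axis. Payload 3.4 kg.
Tool frame: the origin (TCP) lies between the finger pads; the fingertips stand 17 mm ahead of it and the grasp point (between the pads) lies 2 mm behind it; z points along the fingers, y is the line along which they close (so a half turn about z gives the same grasp; the last joint's range is limited). The gripper opens to 85 mm and grips with 20 to 120 N. Pads are 22 mm wide; open, the fingers measure 114 mm over their backs; the gripper's body (76 mm by 85 mm) begins 54 mm behind the grasp point. The pads swing forward as they close: fully open they stand 13 mm farther back than shut.
Start: joints at [1.047, 0.276, 1.505, -0, 1.361, -0.121], TCP at [225.416, 529.007, 248.328] pointing down, gripper open.
Joint ranges: [-2.89, 2.89], [-0.75, 2.08], [0.22, 2.7], [-1.18, 4.32], [0.11, 2.71], [-2.7, 2.7]. Speed limits (rad/s): [2.57, 2.57, 3.14, 3.14, 3.14, 3.14].

### API

Orientations are given as [roll, pitch, yaw] about the fixed x, y, z axes, in that order (R = Rz(yaw) Ry(pitch) Rx(roll)).
In Python, from cell import ctrl, imaging, ticket gives the robot as it stands.
- The arm moves only by the tool play_rows, never from a script. Its argument "moves" is a list of rows, each a list of 2 entries, a list of its own where there are three numbers: the shift along the tool's x, y, z normalised to -1 to 1, where 1 is 0.03 m, then the turn, a rotation vector about the tool's x, y, z normalised to -1 to 1, where 1 is 90 degrees. A call has 1 to 12 rows; each row shifts and turns the commanded pose from where the row before left it, along the tool's axes as they then stand; what a row does not reach is not made up. A row lasts 1/8 s, in which the tool goes at most 62.5 mm and 10.7 degrees, less where a joint would pass 70% of its speed; a pose out of reach is approached as far as the arm can. A call with a number of a shift or a turn outside -1 to 1 is refused whole. A call with a gripper value outside its range is refused whole. "jaw" is the closure, from -1 (fully open) to 1 (shut), so that 0 is half open, set as the call begins (left out, the last holds). The fingers move at their own pace and stop on an object; "squeeze" is the grip in N (left out, the last holds). Time passes only in rows, so rows that do not move let the fingers close. It gives the time, the measured TCP pose, the force, the opening and the grip force at its end, in the units of the state.
- ctrl.get_obs(): the state, without advancing time (a new reading comes with each control period).
- imaging.grab_frame(name): name is "scene" or "top" or "wrist"; returns a dict with "color" (420x560x3 uint8, red, green, blue), "depth" (420x560 float32, mm along the optical axis (not along the pixel's ray), 0 where there is no reading), "mtx" (3x3 intrinsics, pixels), "R" (3x3) and "t" (3): a world point X has camera coordinates R X + t. Camera axes: x right, y down, z forward; pixel columns grow to the right and rows downward; lengths in mm; the calibration is good to about 2 mm. A picture is of the moment at which its call begins.
- ticket.sign_off(): hands the job in; it is judged then, once.
The state is a dict: "time_s": time; "qpos": joint angles; "qvel": joint speeds; "joint_efforts": joint torques, N m; "eef_pos": TCP position; "tcp_rot": TCP orientation; "wrist_force": force on the tool from outside, world axes, zero at the start; "torque": the same for the moment, N m; "width": opening from 0.0 (shut) to 1.0 (fully open); "gripper_force": force on a finger pad.
Only numpy, scipy, OpenCV 4.12 (cv2) and the standard library are available. Lean on these libraries where they do the work, as an engineer would, in place of code of your own. Each camera call takes 0.05 s, during which the arm holds its last target. There are 200 camera calls.

### The job

The pine jar stand on its runner is held back by the upright steel stop of a spring strip. With the fingertips only, press the strip down and, keeping it down, push the stand along past the stop to the far end of its run, then let go so that the strip springs back up and its stop stands behind the stand, locking it there. Do not pinch or lift anything: the jar rides along standing on the stand, untouched, and the other things on the shelf stay where they are.

Things in the scene. Friction and masses are not known exactly. Their poses are not given: they have to be found in the camera images.
- runner: Fixed pine runner board with two low rails on which the jar stand slides. Origin at the table surface; +y is the way the stand has to be slid (along the board's long side), z up, -x (towards the robot) the side where the steel spring strip lies. In this frame the board covers x -110 to +100, y -170 to +170, z 0 to 12 mm.
- slide (a joint): Travel in m of the jar stand along runner +y: 0 to 0.142 (hard end stops); starts at 0 to 0.018. The stop blocks it at 0.025. With the strip down it slides on with about 2 N of friction. If the strip is let up between 0.057 and 0.103 the stop rises into the gap between the stand's two feet and locks it half-way; beyond 0.135 it rises behind the stand.
- strip (a joint): How far in m the spring strip is pressed down: 0 up (at rest), 0.014 fully down (rigid). The stop passes below the feet of the stand when the strip is more than 0.008 down. About 3 N to start it, 8 N fully down; it springs back up when let go.
- strip_press (a point): Place to press on the flat steel spring strip's top, behind the stand: runner x -78, y -140 mm, 34 mm above the table with the strip up; moves with the strip. The strip is 6 mm thick and covers runner x -105 to -30, y -165 to +70 mm. It stays level wherever pressed; a fingertip can slide along it in +y on the line of this point without meeting the stop.
- stop_top (a point): Centre of the top of the steel stop, a lug 14 mm (runner x) by 10 mm (runner y) standing 11 mm above the strip at its inner edge, runner x -38, y +30 mm. It moves down with the strip.
- slide_face (a point): Point on the flat trailing end face (looking to runner -y) of the jar stand, over the strip on the same line as strip_press, 52 mm above the table: push here towards +y. The face spans 37 to 67 mm in height, runner x -95 to -25 mm. At travel 0 it lies at runner y -100 mm. Moves with the stand.
- slide_deck (a point): Centre of the jar's lipped place on top of the stand, 67 mm above the table. The stand is a pine slab 180 mm (runner x -95 to +85) by 100 mm (runner y), too wide to pinch; over the strip it has two feet down to 37 mm above the table, at its leading and trailing edge, each 22 mm long in y. Moves with the stand.
- jar: Loose glass jar with its steel screw lid closed, 56 mm across, 85 mm tall, standing on the stand; origin at the centre of its underside. Not to be touched.
- teacup: Loose white ceramic teacup with a handle, 72 mm across, 60 mm tall, on the table on the strip's side of the runner; origin under its centre. Leave alone.
- measuring_cup: Loose pink plastic measuring cup with a handle, 80 mm across, 60 mm tall, on the table behind the runner; origin under its centre. Leave alone.
- pan_lid: Loose aluminium saucepan lid with a knob, 132 mm across, 42 mm tall, lying behind the runner; origin under its centre. Leave alone.
- idli_stand: Loose steel idli stand, three 150 mm plates on a rod, 210 mm tall, at the left; origin under its centre. Leave alone.
- spice_tin: Loose round steel spice tin, 110 mm across, 60 mm tall, at the right; origin under its centre. Leave alone.
- tumbler: Loose steel tumbler, 68 mm across, 100 mm tall, at the right; origin under its centre. Leave alone.

How it is judged:
By the outcome, as a careful person would: the job done as asked, in the order asked, and still so for the second after the job is handed in, with the robot touching nothing.
It also fails if it takes over 40 s, if anything falls off the work surface, if the arm or the gripper's body presses on something with over 40 N, if the wrist force passes 120 N, or if a joint passes its speed limit or range.

## Working session

There is one attempt and no reset: what is moved stays moved. The work goes in short steps, Python scripts to look and compute and a tool call to move; the robot and the scene stay as the last step left them, time stands still between calls to the robot, and variables do not carry over. Pictures are saved under pics/ and viewed, at most 10 in all, crops included, and the job is handed in when it is done.

Besides the shell and the picture viewer there is one more tool, called after "Emit:" as name(argument=value, ...), one argument or row to a line, values as JSON. play_rows: Moves the arm, as the interface text tells. Scaled input: -1 to 1 covers 0.03 m each way for a shift and 90 degrees each way for a turn. Its arguments: {"type":"object","properties":{"moves":{"type":"array","items":{"type":"array"}},"jaw":{"type":"number"},"squeeze":{"type":"number"}},"required":["moves"]}

```bash
mkdir -p pics; python3 - <<'E'
from cell import ctrl, imaging
import cv2,numpy as np
for n in("top","scene"):
    f=imaging.grab_frame(n); np.savez(n+".npz",**f)
    cv2.imwrite(f"pics/{n}1.png",f["color"][:,:,::-1]); print(n,f["mtx"].tolist(),f["R"].round(3).tolist(),f["t"])
print(ctrl.get_obs())
E
```

```text
top [[482.13634624103804, 0.0, 285.32015113447966], [0.0, 482.13634624103804, 216.28231835996675], [0.0, 0.0, 1.0]] [[0.008, -1.0, 0.007], [-0.995, -0.009, -0.099], [0.099, -0.007, -0.995]] [ -36.10762262  584.42872009 1253.10481355]
scene [[462.9208348040158, 0.0, 280.37888389305164], [0.0, 462.9208348040158, 210.39078187287805], [0.0, 0.0, 1.0]] [[0.586, 0.81, 0.012], [0.593, -0.419, -0.688], [-0.552, 0.41, -0.726]] [-331.60298521 -311.91358042 1551.1934526 ]
{'time_s': 0.1, 'qpos': array([ 1.04698681e+00,  2.76545867e-01,  1.50600697e+00,  7.53827496e-07,
        1.36070396e+00, -1.21032990e-01]), 'qvel': array([-9.83716899e-05, -1.89972200e-03, -2.87907640e-03, -9.95210732e-04,
       -1.83980433e-04,  9.04514042e-04]), 'joint_efforts': array([ 2.64400631e-03, -4.17701769e+01, -2.46404332e+01, -3.68639539e-04,
        5.76898587e-03, -3.23337602e-06]), 'eef_pos': array([225.18438521, 528.59091412, 247.51796595]), 'tcp_rot': array([-3.13994078e+00, -2.01656058e-04,  2.73881580e+00]), 'wrist_force': array([-0.45815046, -0.38189763, -0.64877718]), 'torque': array([-0.08235553,  0.05001326, -0.02588181]), 'gripper_force': 0.0, 'width': 1.0004268798547942}
```

View pics/top1.png

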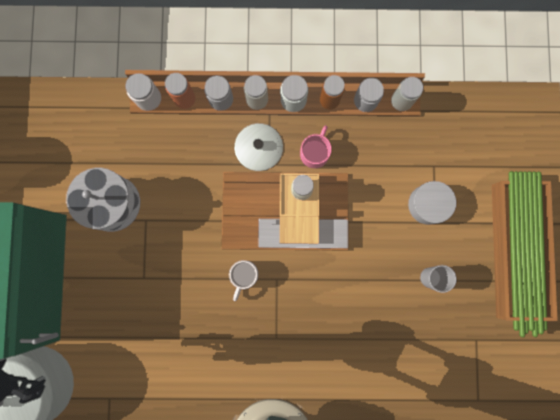

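View pics/scene1.png

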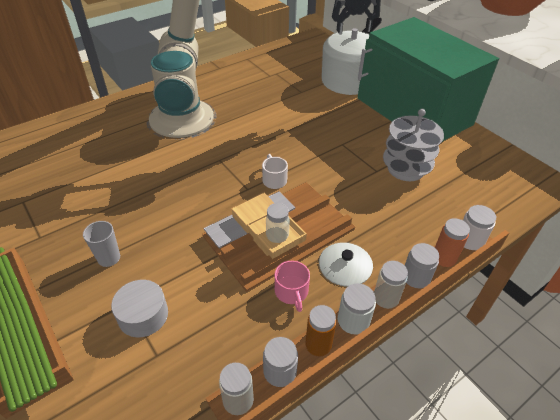

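The top view shows the runner at cols 222–348, rows 173–248. The strip is at cols 258–348, rows 220–248, the stand at cols 280–320, the jar at about (302,187) and the teacup at about (243,275). Runner +y points left in the image, which is roughly world +y.

```bash
cat > h.py <<'E'
import numpy as np
def world(f):
    v,u=np.mgrid[:420,:560]; d=f["depth"]; K=f["mtx"]
    c=np.stack([(u-K[0,2])/K[0,0]*d,(v-K[1,2])/K[1,1]*d,d],-1)
    return (c-f["t"])@f["R"]
E
python3 - <<'E'
import numpy as np,cv2
from h import world
f=dict(np.load("top.npz")); W=world(f); z=W[...,2]
roi=np.zeros((420,560),bool); roi[165:258,214:356]=1
hsv=cv2.cvtColor(f["color"],cv2.COLOR_RGB2HSV)
print("table z",np.median(z[255:258,260:340]),"board",np.median(z[180:210,330:345]),"strip",np.median(z[225:244,325:344]))
for n,m in dict(board=roi&(z>7)&(z<50),strip=roi&(hsv[...,1]<70)&(z>22)&(z<45),stand=roi&(hsv[...,1]>70)&(z>55)&(z<80)).items():
    m=cv2.morphologyEx(m.astype(np.uint8),cv2.MORPH_OPEN,np.ones((3,3)))>0
    p=W[m][:,:2].astype(np.float32); r=cv2.minAreaRect(p)
    print(n,m.sum(),r,cv2.boxPoints(r).round(0).tolist(),np.median(z[m]))
E
```

```text
table z 1.320530301226364 board 13.289864677873796 strip 34.35928474286197
board 6850 ((612.103759765625, -30.18341064453125), (340.608154296875, 229.8473663330078), 89.95650482177734) [[497.0, -200.0], [727.0, -201.0], [727.0, 140.0], [497.0, 140.0]] 15.531881387010916
strip 1544 ((540.4286499023438, -78.4142837524414), (74.43392181396484, 233.53070068359375), 0.452492356300354) [[502.0, 38.0], [504.0, -195.0], [579.0, -195.0], [577.0, 39.0]] 34.47968792429673
stand 2216 ((601.853271484375, -66.24407958984375), (179.48817443847656, 98.80613708496094), 0.5325968861579895) [[512.0, -18.0], [513.0, -116.0], [692.0, -115.0], [691.0, -16.0]] 67.96458817298007
```

Emit:
play_rows(
  moves=[
    [[0,0,0],[0,0,0.1063]],
    [[0,0,0],[0,0,0.1063]],
    [[0,0,0],[0,0,0.1063]],
    [[0,0,0],[0,0,0.1063]],
    [[0,0,0],[0,0,0.1063]],
    [[0,0,0],[0,0,0.1063]],
    [[0,0,0],[0,0,0.1063]],
    [[0,0,0],[0,0,0]],
  ],
  jaw=1,
)

```text
time_s: 1.1
eef_pos: [225.3, 528.8, 247.9]
tcp_rot: [-3.141, 0.001, 1.572]
wrist_force: [0.1, -0.1, -0.6]
width: -0.001
gripper_force: 0.0
```

Emit:
play_rows(
  moves=[
    [[-0.97,0.42,0],[0,0,0]],
    [[-0.97,0.42,0],[0,0,0]],
    [[-0.97,0.42,0],[0,0,0]],
    [[-0.97,0.42,0],[0,0,0]],
    [[-0.97,0.42,0],[0,0,0]],
    [[-0.97,0.42,0],[0,0,0]],
    [[-0.97,0.42,0],[0,0,0]],
    [[-0.97,0.42,0],[0,0,0]],
    [[-0.97,0.42,0],[0,0,0]],
    [[-0.97,0.42,0],[0,0,0]],
    [[-0.97,0.42,0],[0,0,0]],
    [[-0.97,0.42,0],[0,0,0]],
  ],
)

```text
time_s: 2.6
eef_pos: [376.5, 178.7, 248.3]
tcp_rot: [3.141, -0.0, 1.573]
wrist_force: [0.1, 0.4, 0.8]
width: -0.001
gripper_force: 0.0
```

Emit:
play_rows(
  moves=[
    [[-0.97,0.42,0],[0,0,0]],
    [[-0.97,0.42,0],[0,0,0]],
    [[-0.97,0.42,0],[0,0,0]],
    [[-0.97,0.42,0],[0,0,0]],
    [[-0.97,0.42,0],[0,0,0]],
    [[-0.97,0.42,0],[0,0,0]],
    [[-0.97,0.42,0],[0,0,0]],
    [[-0.97,0.42,0],[0,0,0]],
    [[-0.97,0.42,0],[0,0,0]],
    [[-0.97,0.42,0],[0,0,0]],
    [[-0.97,0.42,0],[0,0,0]],
    [[-0.97,0.42,0],[0,0,0]],
  ],
)

```text
time_s: 4.1
eef_pos: [527.4, -170.6, 248.1]
tcp_rot: [-3.141, -0.0, 1.573]
wrist_force: [0.6, 0.2, -0.4]
width: 0.0
gripper_force: 0.0
```

Emit:
play_rows(
  moves=[
    [[0,0.1,1],[0,0,0]],
    [[0,0,1],[0,0,0]],
    [[0,0,1],[0,0,0]],
    [[0,0,1],[0,0,0]],
    [[0,0,1],[0,0,0]],
    [[0,0,1],[0,0,0]],
    [[0,0,0],[0,0,0]],
  ],
)

```text
time_s: 4.97
eef_pos: [528.3, -168.8, 66.1]
tcp_rot: [-3.136, -0.003, 1.572]
wrist_force: [0.0, 0.8, -0.4]
width: -0.004
gripper_force: 0.0
```

```bash
python3 - <<'E'
from cell import imaging
import cv2,numpy as np
a=imaging.grab_frame("scene")["color"][150:320,150:400,::-1]
b=imaging.grab_frame("top")["color"][130:300,180:430,::-1]
cv2.imwrite("pics/c2.png",cv2.resize(np.vstack([a,b]),None,fx=1.7,fy=1.7))
E
```

```text
(no output)
```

View pics/c2.png

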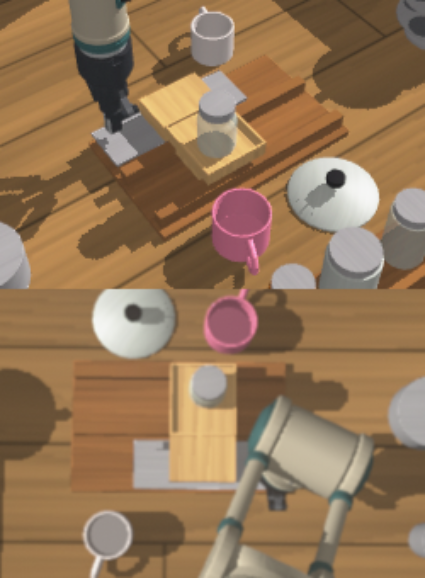

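The gripper stands over the strip behind the stand (crop: top half, about (115,125)) with the stand still in place. I'll press down now.

Emit:
play_rows(
  moves=[
    [[0,0.05,0.3],[0,0,0]],
    [[0,0,0.2],[0,0,0]],
    [[0,0,0.2],[0,0,0]],
    [[0,0,0.1],[0,0,0]],
    [[0,0,0.1],[0,0,0]],
    [[0,0,0],[0,0,0]],
  ],
)

```text
time_s: 5.82
eef_pos: [532.1, -169.8, 41.7]
tcp_rot: [3.141, 0.0, 1.57]
wrist_force: [-0.8, 0.5, 6.1]
width: -0.0
gripper_force: 2.9
```

Emit:
play_rows(
  moves=[
    [[0,0,0.06],[0,0,0]],
    [[0,0,0.06],[0,0,0]],
    [[0,0,0],[0,0,0]],
  ],
)

```text
time_s: 6.2
eef_pos: [532.1, -169.8, 38.4]
tcp_rot: [3.141, 0.0, 1.57]
wrist_force: [-1.1, 0.3, 7.3]
width: 0.001
gripper_force: 3.5
```

Emit:
play_rows(
  moves=[
    [[0.2,0,0],[0,0,0]],
    [[0.3,0,0],[0,0,0]],
    [[0.3,0,0],[0,0,0]],
    [[0.2,0,0],[0,0,0]],
    [[0.1,0,0],[0,0,0]],
    [[0.1,0,0],[0,0,0]],
    [[0.1,0,0],[0,0,0]],
    [[0.1,0,0],[0,0,0]],
    [[0.1,0,0],[0,0,0]],
    [[0.1,0,0],[0,0,0]],
  ],
)

```text
time_s: 7.45
eef_pos: [533.8, -124.6, 39.1]
tcp_rot: [3.137, 0.006, 1.572]
wrist_force: [-0.8, -6.4, 6.5]
width: 0.004
gripper_force: 3.4
```

Emit:
play_rows(
  moves=[
    [[0.1,0,0.02],[0,0,0]],
    [[0.15,0,0],[0,0,0]],
    [[0.15,0,0],[0,0,0]],
    [[0.15,0,0],[0,0,0]],
    [[0.15,0,0],[0,0,0]],
    [[0.15,0,0],[0,0,0]],
    [[0.15,0,0],[0,0,0]],
    [[0.15,0,0],[0,0,0]],
    [[0.15,0,0],[0,0,0]],
    [[0.15,0,0],[0,0,0]],
    [[0.15,0,0],[0,0,0]],
    [[0.1,0,0],[0,0,0]],
  ],
)

```text
time_s: 8.95
eef_pos: [534.0, -73.3, 38.6]
tcp_rot: [3.137, 0.005, 1.572]
wrist_force: [0.4, -8.2, 7.5]
width: 0.003
gripper_force: 3.4
```

```bash
python3 - <<'E'
from cell import imaging
import cv2,numpy as np
a=imaging.grab_frame("scene")["color"][150:320,150:400,::-1]
b=imaging.grab_frame("top")["color"][130:300,180:430,::-1]
cv2.imwrite("pics/c3.png",cv2.resize(np.vstack([a,b]),None,fx=1.7,fy=1.7))
E
```

```text
(no output)
```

View pics/c3.png

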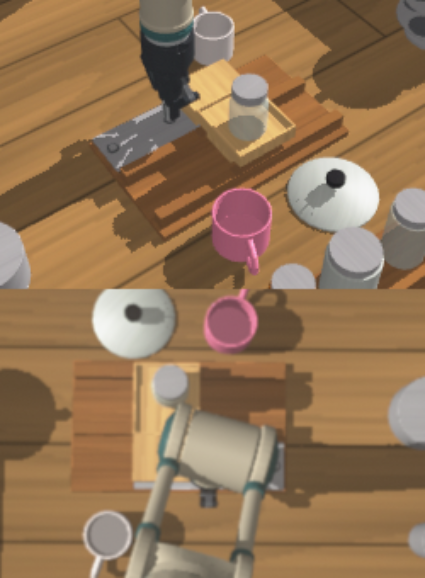

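The stand has moved past the stop with the jar upright and the fingers behind it. I'll continue the push.

Emit:
play_rows(
  moves=[
    [[0.15,-0.02,0],[0,0,0]],
    [[0.15,-0.02,0],[0,0,0]],
    [[0.15,0,0],[0,0,0]],
    [[0.15,0,0],[0,0,0]],
    [[0.15,0,0],[0,0,0]],
    [[0.15,0,0],[0,0,0]],
    [[0.15,0,0],[0,0,0]],
    [[0.15,0,0],[0,0,0]],
    [[0.15,0,0],[0,0,0]],
    [[0.15,0,0],[0,0,0]],
    [[0.15,0,0],[0,0,0]],
    [[0.15,0,0],[0,0,0]],
  ],
)

```text
time_s: 10.55
eef_pos: [533.4, -19.2, 38.6]
tcp_rot: [3.136, 0.005, 1.572]
wrist_force: [-0.1, -7.0, 7.2]
width: -0.001
gripper_force: 3.4
```

Emit:
play_rows(
  moves=[
    [[0.12,0,0],[0,0,0]],
    [[0.12,0,0],[0,0,0]],
    [[0.12,0,0],[0,0,0]],
    [[0.1,0,0],[0,0,0]],
    [[0.06,0,0],[0,0,0]],
    [[0,0,0],[0,0,0]],
  ],
)

```text
time_s: 11.3
eef_pos: [533.2, -3.2, 38.6]
tcp_rot: [3.136, 0.004, 1.572]
wrist_force: [1.0, -6.1, 7.5]
width: 0.0
gripper_force: 3.5
```

Emit:
play_rows(
  moves=[
    [[0.06,0,0],[0,0,0]],
    [[0.06,0,0],[0,0,0]],
    [[0,0,0],[0,0,0]],
  ],
)

```text
time_s: 11.68
eef_pos: [533.2, -0.8, 38.6]
tcp_rot: [3.136, 0.006, 1.573]
wrist_force: [0.6, -11.0, 7.4]
width: 0.001
gripper_force: 3.5
```

Emit:
play_rows(
  moves=[
    [[0.06,0,0],[0,0,0]],
    [[0,0,0],[0,0,0]],
  ],
)

```text
time_s: 11.92
eef_pos: [533.2, -0.7, 38.6]
tcp_rot: [3.136, 0.009, 1.574]
wrist_force: [0.4, -17.9, 8.1]
width: -0.003
gripper_force: 3.4
```

```bash
python3 - <<'E'
from cell import imaging
import cv2,numpy as np
from h import world
f=imaging.grab_frame("top");W=world(f);z=W[...,2]
hsv=cv2.cvtColor(f["color"],cv2.COLOR_RGB2HSV)
m=(z>58)&(z<76)&(hsv[...,1]>70)&(W[...,0]>600)&(W[...,0]<700)&(abs(W[...,1])<170)
m=cv2.morphologyEx(m.astype(np.uint8),cv2.MORPH_OPEN,np.ones((3,3)))>0
print(m.sum(),cv2.boxPoints(cv2.minAreaRect(W[m][:,:2].astype(np.float32))).round(1).tolist())
a=imaging.grab_frame("scene")["color"][150:320,150:400,::-1]
cv2.imwrite("pics/c4.png",cv2.resize(np.vstack([a,f["color"][130:300,180:430,::-1]]),None,fx=1.7,fy=1.7))
E
```

```text
682 [[600.2000122070312, 11.699999809265137], [692.0999755859375, 11.600000381469727], [692.2000122070312, 112.0999984741211], [600.2999877929688, 112.19999694824219]]
```

View pics/c4.png

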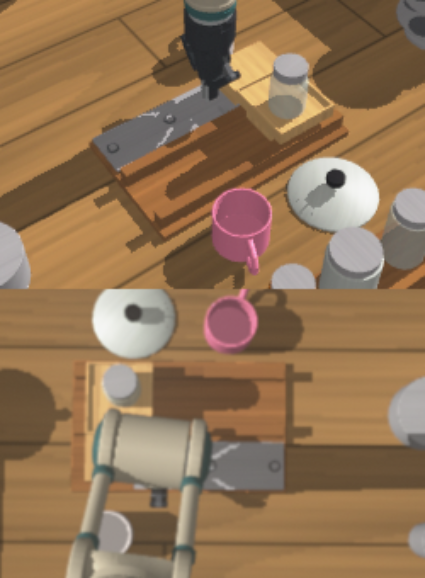

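The stand is at its hard end: face at y≈11.6, and force rises without motion. The jar is upright. I'll back off a little and then lift.

Emit:
play_rows(
  moves=[
    [[-0.1,0,0],[0,0,0]],
    [[-0.1,0,0],[0,0,0]],
    [[-0.05,0,0],[0,0,0]],
    [[0,0,-0.15],[0,0,0]],
    [[0,0,-0.15],[0,0,0]],
    [[0,0,-0.15],[0,0,0]],
    [[0,0,-0.15],[0,0,0]],
    [[0,0,-0.3],[0,0,0]],
    [[0,0,-0.6],[0,0,0]],
    [[0,0,-1],[0,0,0]],
    [[0,0,-1],[0,0,0]],
    [[0,0,-1],[0,0,0]],
  ],
)

```text
time_s: 13.52
eef_pos: [529.9, -3.3, 172.9]
tcp_rot: [-3.14, 0.0, 1.57]
wrist_force: [0.2, -0.1, -0.8]
width: 0.002
gripper_force: 0.0
```

Emit:
play_rows(
  moves=[
    [[0,-0.5,-1],[0,0,0]],
    [[-1,-1,0],[0,0,0]],
    [[-1,-1,0],[0,0,0]],
    [[-1,-1,0],[0,0,0]],
    [[-1,-1,0],[0,0,0]],
    [[-1,-1,0],[0,0,0]],
    [[-1,0,0],[0,0,0]],
    [[-1,0,0],[0,0,0]],
    [[0,0,0],[0,0,0]],
  ],
)

```text
time_s: 14.65
eef_pos: [365.1, -214.5, 202.1]
tcp_rot: [-3.141, 0.0, 1.567]
wrist_force: [0.1, 0.2, 0.1]
width: 0.002
gripper_force: 0.0
```

```bash
python3 - <<'E'
from cell import imaging
import cv2,numpy as np
from h import world
f=imaging.grab_frame("top");W=world(f);z=W[...,2]
hsv=cv2.cvtColor(f["color"],cv2.COLOR_RGB2HSV)
s=(hsv[...,1]<70)&(abs(W[...,0]-540)<30)
print("strip z",np.median(z[s&(abs(W[...,1]+80)<60)]),"stop max z",z[(abs(W[...,0]-569)<6)&(abs(W[...,1]+1)<5)])
m=(z>58)&(z<76)&(hsv[...,1]>70)&(W[...,0]>600)&(W[...,0]<700)&(abs(W[...,1])<170)
m=cv2.morphologyEx(m.astype(np.uint8),cv2.MORPH_OPEN,np.ones((3,3)))>0
print(cv2.boxPoints(cv2.minAreaRect(W[m][:,:2].astype(np.float32))).round(1).tolist())
a=imaging.grab_frame("scene")["color"][150:320,150:400,::-1]
cv2.imwrite("pics/c5.png",cv2.resize(np.vstack([a,f["color"][130:300,180:430,::-1]]),None,fx=1.7,fy=1.7))
E
```

```text
strip z 34.72563978911426 stop max z [45.59339814 44.104636   45.71536016 43.03318619 45.6425232  46.57801812
 43.18685171 44.61158549 49.07381376 42.7885998  40.35672897 44.36016552
 42.4676732  48.89490742 41.90895133 51.49192223]
[[600.2999877929688, 110.30000305175781], [601.2000122070312, 11.399999618530273], [692.7000122070312, 12.199999809265137], [691.9000244140625, 111.0999984741211]]
```

View pics/c5.png

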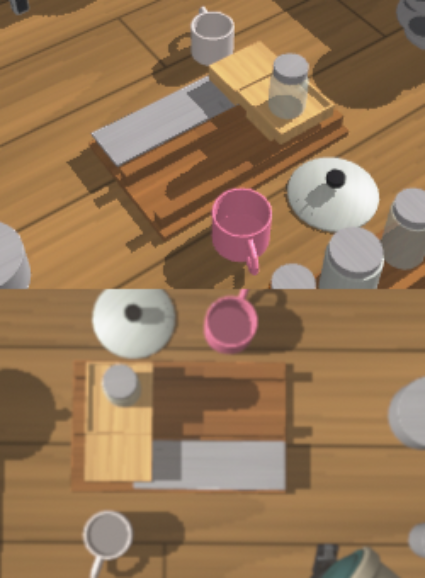

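The strip is back up (z≈34.7) and the stop top is at about 45 mm behind the stand. The jar is standing, the cups and lid are where they were, and the arm is clear.

```bash
python3 -c "
from cell import ticket; print(ticket.sign_off())"
```

```text
the job is handed in; nothing more can be done
None
```

The stand is at the far end of its run, locked by the raised stop behind it, with the jar still standing; the job is handed in at about 15 s, and no verdict was returned.

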